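Turn the round-tabbed divider in the recipe-card binder

ROBOT

A 6-joint arm with a two-finger parallel gripper is mounted at the origin on a cart in front of the work surface, level with it; the furniture and walls round the work are solid. World frame = base frame: x ahead of the robot, y to its left, z up, the work surface at z = 0. Lengths are in m, angles in rad, forces in N, time in s.
With the tool pointing down it reaches from about 0.4 to 0.825 m from the base axis. Payload 7 kg.
Tool frame: the origin (TCP) lies on the centre line of the jaws, within the pads' length; the fingertips stand 14 mm ahead of it and the grasp point (between the pads) lies 5 mm behind it; z points along the fingers, y is the line along which they close (so a half turn about z gives the same grasp; the last joint's range is limited). The gripper opens to 88 mm and grips with 3 to 60 N. Pads are 19 mm wide; open, the fingers measure 130 mm over their backs; the gripper's body (78 mm by 193 mm) begins 47 mm behind the grasp point.
Start: joints at [-0.861, 0.359, 0.012, 0, -1.224, -0.288], TCP at [0.276, -0.616, 0.241] pointing down, gripper open.
Joint ranges: [-3.07, 3.07], [-1.43, 2.12], [-1.02, 1.25], [-3.03, 1.67], [-3.05, -0], [-3.03, 3.03]. Speed limits (rad/s): [2.39, 2.39, 3.01, 3.14, 3.14, 3.14].

INTERFACE

Orientations are given as a unit quaternion [x, y, z, w].
In Python, from station import r gives the robot as it stands.
- The arm moves only by the tool arm_command, never from a script. Its argument "targets" is one flat list of numbers, 7 for each row, row after row: the turn, a rotation vector about the tool's x, y, z in rad, then the shift along the tool's x, y, z in mm, then the finger opening in mm, from 0 to 87.6. A call has 1 to 8 rows; each row shifts and turns the commanded pose from where the row before left it, along the tool's axes as they then stand; what a row does not reach is not made up. A row lasts 1/8 s, in which the tool goes at most 62.5 mm and 10.7 degrees, less where a joint would pass 70% of its speed; a pose out of reach is approached as far as the arm can. A call with a gripper value outside its range is refused whole. The fingers move at their own pace and stop on an object; "squeeze" is the grip in N (left out, the last holds). Time passes only in rows, so rows that do not move let the fingers close. It gives the time, the measured TCP pose, the force, the opening and the grip force at its end, in the units of the state.
- r.sense(): the state, without advancing time (a new reading comes with each control period).
- r.get_image(name): name is "side" or "top" or "wrist"; returns a dict with "img" (400x640x3 uint8, red, green, blue), "fx", "fy", "cx", "cy" (pixels), "R" (3x3) and "t" (3): a world point X has camera coordinates R X + t; the wrist camera has in their place "T_tool_cam" (4x4, takes a point from camera to tool coordinates, whose origin is the TCP and whose axes are the flange's). Camera axes: x right, y down, z forward; pixel columns grow to the right and rows downward; lengths in m; the calibration is good to about 2 mm. A picture is of the moment at which its call begins: read the wrist's pose just before it. There is no depth.
- r.hand_in(): hands the job in; it is judged then, once.
The state is a dict: "clock": time; "joint_pos": joint angles; "joint_vel": joint speeds; "joint_torque": joint torques, N m; "tool_pos": TCP position; "ee_rot": TCP orientation; "ft_force": force on the tool from outside, world axes, zero at the start; "wrist_torque": the same for the moment, N m; "grip_width": opening from 0.0 (shut) to 1.0 (fully open); "finger_force": force on a finger pad.
Only numpy, scipy, OpenCV 4.12 (cv2) and the standard library are available. Lean on these libraries where they do the work, as an engineer would, in place of code of your own. Each camera call takes 0.05 s, during which the arm holds its last target. There are 200 camera calls.

TASK

Two small recipe-card ring binders lie open on the worktop, each with one stiff divider left standing half turned above its right-hand cards. Turn the divider with the round tab the rest of the way over its rings, so that it lies flat on the left-hand cards and shows its other face. Leave the divider with the square tab as it stands.

Things in the scene. Friction and masses are not known exactly. Their poses are not given: they have to be found in the camera images.
- round_binder: Fixed open ring binder, 190 (its y) x 106 mm (x), with the round-tabbed divider; lies left of or in front of the sink. Origin: middle of its underside, on the worktop. x: along the spine, roughly away from the robot; +y: to the left-hand cards. Card blocks 18.5 mm high on both sides. Two rings, 29 mm wide, at x = +-30 mm; the divider turns on their axis (y = 0, z = 21 mm, along x).
- round_leaf (a joint): Angle (rad) of the round-tabbed divider. 0: flat on the right-hand cards (-y); pi/2: upright; pi: flat on the left-hand cards (stop). Starts at 0.6 to 1.0; stays where left (friction 0.045 N m: 0.5 N at the edge moves it). Plywood leaf, 50 g, 3 mm thick, 96 mm along the spine, 10 to 87 mm from the axis; round 36 mm tab at mid-edge, out to 103 mm from the axis.
- square_leaf (a joint): The same angle for the divider of the other binder, to be left alone; also starts at 0.6 to 1.0. Binder and leaf are just like the first but for the tab, which is square-cornered, 34 mm wide along the spine and reaches to 103 mm from the axis.
- square_tab (a point): Point on the square tab, at mid-edge of its leaf, 95 mm from that binder's ring axis; tells where the other binder is.

How it is judged:
By the outcome, as a careful person would: the job done as asked, in the order asked, and still so for the second after the job is handed in, with the robot touching nothing.
It also fails if it takes over 32 s, if anything falls off the work surface, if the arm or the gripper's body presses on something with over 40 N, if the wrist force passes 120 N, or if a joint passes its speed limit or range.

## Working session

There is one attempt and no reset: what is moved stays moved. The work goes in short steps, Python scripts to look and compute and a tool call to move; the robot and the scene stay as the last step left them, time stands still between calls to the robot, and variables do not carry over. Pictures are saved under pics/ and viewed, at most 10 in all, crops included, and the job is handed in when it is done.

Besides the shell and the picture viewer there is one more tool, called after "Request:" by a JSON object that holds its "op" and its "data". arm_command: Moves the arm, as the interface text tells. Its arguments: {"type":"object","properties":{"targets":{"type":"array"},"squeeze":{"type":"number"}},"required":["targets"]}

```bash
mkdir -p pics; ls; python3 - <<'E'
from station import r
import cv2,json,numpy as np
for n in("side","top"):
    d=r.get_image(n); cv2.imwrite(f"pics/{n}0.png",d["img"][:,:,::-1]); print(n,d["fx"],d["fy"],d["cx"],d["cy"],np.round(d["R"],4).tolist(),np.round(d["t"],4).tolist())
    np.savez(f"{n}.npz",**{k:d[k] for k in("fx","fy","cx","cy","R","t")})
s=r.sense();print(s["clock"],s["tool_pos"],s["ee_rot"])
E
```

```text
pics
side 417.62247957004604 417.62247957004604 324.43886188920214 203.13961229160125 [[-0.9214, -0.3883, -0.0146], [-0.208, 0.5245, -0.8256], [0.3283, -0.7577, -0.5641]] [0.5177, 0.0855, 0.9733]
top 426.91427854994237 426.91427854994237 316.51492121670634 202.5384011598494 [[0.0445, -0.999, 0.0064], [-0.9753, -0.0448, -0.2162], [0.2163, 0.0034, -0.9763]] [0.0894, 0.5269, 0.8391]
0.1 [ 0.27616506 -0.6154683   0.23975543] [-2.09318761e-01  9.77847193e-01  6.86389638e-04 -2.28299640e-04]
```

View pics/top0.png

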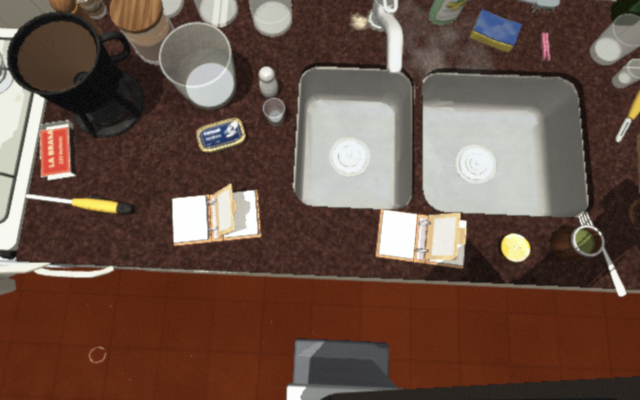

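View pics/side0.png

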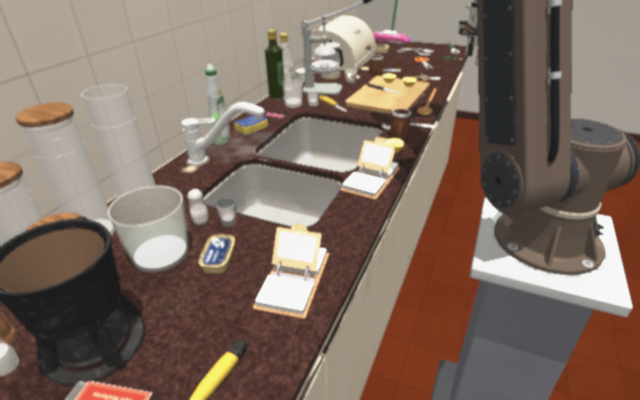

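The top view shows two open binders: one at about (215,218), left of the sinks, and one at about (422,238), in front of them. Next I'll enlarge both to tell the tabs apart.

```bash
python3 - <<'E'
import cv2,numpy as np
t=cv2.imread("pics/top0.png");s=cv2.imread("pics/side0.png")
f=lambda im,x,y,w,h:cv2.resize(im[y:y+h,x:x+w],(400,300),interpolation=cv2.INTER_CUBIC)
cv2.imwrite("pics/c0.png",np.vstack([np.hstack([f(t,165,177,104,78),f(t,370,200,104,78)]),np.hstack([f(s,245,220,128,96),f(s,330,130,96,72)])]))
E
```

```text
(no output)
```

View pics/c0.png

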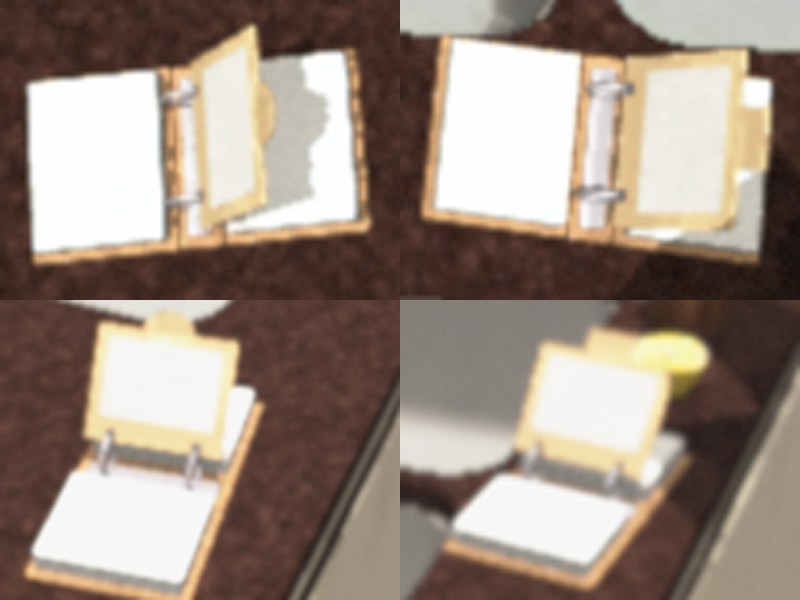

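The left binder, at (215,218) in the top view, has the round tab; the right one's tab is square. I'll fit the left binder's pose and leaf angle from corners read in both views.

```bash
cat > fit.py <<'E'
import numpy as np
from scipy.optimize import least_squares
C={n:np.load(n+".npz") for n in("top","side")}
def proj(n,X):
    c=C[n];p=X@c["R"].T+c["t"];return np.array([c["fx"]*p[:,0]/p[:,2]+c["cx"],c["fy"]*p[:,1]/p[:,2]+c["cy"]]).T
def leaf(s,rad,a): return [s,-rad*np.cos(a),.021+rad*np.sin(a)]
def pts(n,a):
    if n=="top": return [[-.053,.095,.0],[-.053,-.095,.002],[.053,-.095,.003],leaf(.048,.087,a),leaf(-.048,.087,a),leaf(0,.103,a),leaf(.048,.01,a),leaf(-.048,.01,a)]
    return [[.053,.095,.0],[-.053,.095,.0],leaf(.048,.087,a),leaf(-.048,.087,a),leaf(-.048,.01,a),leaf(.048,.01,a),leaf(0,.103,a)]
O={"top":[[174.1,245.1],[261.2,235.5],[256.5,189.5],[230.8,184],[233.9,230.3],[236.5,205.6],[215.7,199],[218.3,236.3]],
"side":[[253.6,308],[305.8,315.4],[277,227],[321.8,233.4],[316,271.2],[272.2,263.8],[300,223.8]]}
def W(v,P):
    c,s=np.cos(v[2]),np.sin(v[2]);return np.array(P)@np.array([[c,-s,0],[s,c,0],[0,0,1]]).T+[v[0],v[1],0]
f=lambda v:np.concatenate([(proj(n,W(v,pts(n,v[3])))-O[n]).ravel() for n in O])
q=least_squares(f,[.6,.3,0,.8],loss="soft_l1")
print(np.round(q.x,4));print(np.round(f(q.x).reshape(-1,2),1).tolist())
for a in(q.x[3],): print("tab95",W(q.x,[leaf(0,.095,a),leaf(0,.0,a)]))
E
python3 fit.py
```

```text
[0.4906 0.3343 0.1575 0.9118]
[[-0.1, 1.0], [-0.5, 0.8], [0.1, 0.1], [0.1, -0.3], [0.3, -0.2], [-0.2, -0.8], [-1.2, -5.7], [-1.0, 0.6], [0.0, -0.1], [-0.0, 2.2], [0.4, -0.5], [-0.4, -0.6], [0.4, -1.3], [0.1, -1.0], [0.2, -1.8]]
tab95 [[0.49977141 0.2768465  0.09610639]
 [0.49064702 0.33429889 0.021     ]]
```

```bash
cat > plan.py <<'E'
import numpy as np
from scipy.spatial.transform import Rotation as Ro
from station import r
O=np.array([.4906,.3343,0]);yaw=.1575
s=r.sense();p=np.array(s["tool_pos"]);R=Ro.from_quat(s["ee_rot"])
c,w=np.cos(yaw),np.sin(yaw);B=np.array([[c,-w,0],[w,c,0],[0,0,1]])
def rows(goal,n,nrot):
    "goal: TCP in binder frame; tool y -> -spine, tool z down"
    Rg=Ro.from_matrix(B@np.array([[0,-1,0],[-1,0,0],[0,0,-1.]]))
    tw=B@np.array(goal)+O-p; rv=(R.inv()*Rg).as_rotvec()
    print("dist",np.linalg.norm(tw),"rotvec",rv)
    for i in range(n):
        Ri=R*Ro.from_rotvec(rv*min(i,nrot)/nrot)
        print(np.round(rv/nrot if i<nrot else rv*0,3),np.round(Ri.inv().apply(tw/n)*1000,1))
def here():
    print("clock",s["clock"],"local mm",np.round(B.T@(p-O)*1000,1),"F",np.round(B.T@s["ft_force"],2),s["grip_width"])
E
python3 -c "
from plan import *
rows([0,-.097,.2],17,8);here()"
```

```text
dist 0.8852017991226653 rotvec [ 1.33128256e-03  8.03538440e-04 -1.30653950e+00]
[ 0.     0.    -0.163] [-32.9  40.3   2.4]
[ 0.     0.    -0.163] [-39.   34.4   2.4]
[ 0.     0.    -0.163] [-44.1  27.6   2.4]
[ 0.     0.    -0.163] [-48.   20.1   2.4]
[ 0.     0.    -0.163] [-50.6  12.    2.4]
[ 0.     0.    -0.163] [-51.9   3.6   2.3]
[ 0.     0.    -0.163] [-51.8  -4.9   2.3]
[ 0.     0.    -0.163] [-50.3 -13.2   2.3]
[ 0.  0. -0.] [-47.5 -21.2   2.3]
[ 0.  0. -0.] [-47.5 -21.2   2.3]
[ 0.  0. -0.] [-47.5 -21.2   2.3]
[ 0.  0. -0.] [-47.5 -21.2   2.3]
[ 0.  0. -0.] [-47.5 -21.2   2.3]
[ 0.  0. -0.] [-47.5 -21.2   2.3]
[ 0.  0. -0.] [-47.5 -21.2   2.3]
[ 0.  0. -0.] [-47.5 -21.2   2.3]
[ 0.  0. -0.] [-47.5 -21.2   2.3]
clock 0.1 local mm [-360.8 -904.4  239.8] F [-0.81 -0.39  0.38] 1.0004328401078861
```

Request:
{"op": "arm_command", "data": {"targets": [0,0,-0.163,-33,40,0,0,0,0,-0.163,-39,34,0,0,0,0,-0.163,-44,28,0,0,0,0,-0.163,-48,20,0,0,0,0,-0.163,-51,12,0,0,0,0,-0.163,-52,4,0,0,0,0,-0.163,-52,-5,0,0,0,0,-0.163,-50,-13,0,0], "squeeze": 10}}

```text
clock: 1.1
tool_pos: [0.3849, -0.2124, 0.2405]
ee_rot: [0.761, -0.648, 0.0, -0.0]
ft_force: [1.6, 0.9, 0.2]
grip_width: 0.152
finger_force: 0.0
```

```bash
python3 -c "
from plan import *
here();rows([0,-.097,.2],9,1)"
```

```text
clock 1.1 local mm [-190.2 -523.4  240.5] F [1.76 0.61 0.19] 0.15162191976582956
dist 0.46859601810124923 rotvec [-2.00951466e-04  6.21942643e-05  2.73072125e-03]
[-0.     0.     0.003] [-47.3 -21.3   4.5]
[-0.  0.  0.] [-47.4 -21.1   4.5]
[-0.  0.  0.] [-47.4 -21.1   4.5]
[-0.  0.  0.] [-47.4 -21.1   4.5]
[-0.  0.  0.] [-47.4 -21.1   4.5]
[-0.  0.  0.] [-47.4 -21.1   4.5]
[-0.  0.  0.] [-47.4 -21.1   4.5]
[-0.  0.  0.] [-47.4 -21.1   4.5]
[-0.  0.  0.] [-47.4 -21.1   4.5]
```

Request:
{"op": "arm_command", "data": {"targets": [0,0,0,-47,-21,5,0,0,0,0,-47,-21,5,0,0,0,0,-47,-21,5,0,0,0,0,-47,-21,5,0,0,0,0,-47,-21,5,0,0,0,0,-47,-21,5,0,0,0,0,-47,-21,5,0,0,0,0,-47,-21,5,0]}}

```text
clock: 2.1
tool_pos: [0.4928, 0.1851, 0.2002]
ee_rot: [0.76, -0.65, -0.0, 0.0]
ft_force: [1.1, -0.3, 0.5]
grip_width: 0.005
finger_force: 0.0
```

```bash
python3 - <<'E'
from plan import *
import cv2
here();rows([0,-.097,.2],1,1)
d=r.get_image("wrist"); cv2.imwrite("pics/w1.png",d["img"][:,:,::-1])
np.savez("w.npz",**{k:d[k] for k in("fx","fy","cx","cy","T_tool_cam")},pos=p,q=s["ee_rot"])
E
```

```text
clock 2.1 local mm [ -21.2 -147.7  200.2] F [ 1.04 -0.44  0.5 ] 0.004565366794051071
dist 0.05498189212475042 rotvec [ 2.42615074e-04 -8.55793232e-05 -2.13276129e-03]
[ 0.    -0.    -0.002] [-50.8 -21.1   0.2]
```

View pics/w1.png

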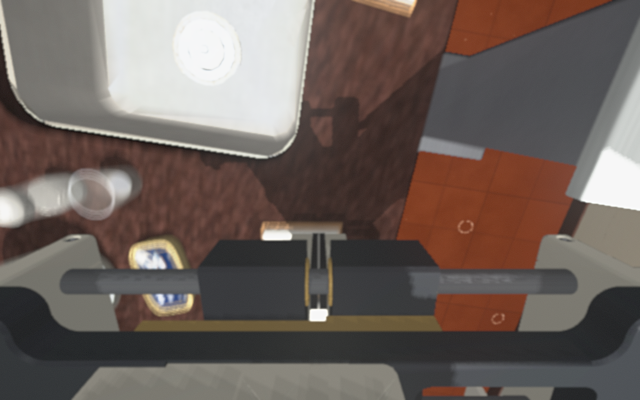

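The wrist view shows the binder's right end at about (300,230), straight behind the closed fingers, as the fit expects. Next I'll move over it and lower the fingers beside the leaf.

Request:
{"op": "arm_command", "data": {"targets": [0,0,0,-48,-21,0,0,0,0,0,0,0,40,0,0,0,0,0,0,40,0,0,0,0,0,0,28,0,0,0,0,0,0,0,0]}}

```text
clock: 2.78
tool_pos: [0.5047, 0.2328, 0.0904]
ee_rot: [0.76, -0.65, -0.0, 0.003]
ft_force: [-0.3, -0.1, 0.9]
grip_width: 0.001
finger_force: 0.0
```

```bash
python3 - <<'E'
from plan import *
import cv2
here()
t=r.get_image("top")["img"][:,:,::-1];q=r.get_image("side")["img"][:,:,::-1]
f=lambda im,x,y,w,h:cv2.resize(im[y:y+h,x:x+w],(400,300),interpolation=cv2.INTER_CUBIC)
cv2.imwrite("pics/c2.png",np.hstack([f(t,155,150,160,120),f(q,225,180,160,120)]))
E
```

```text
clock 2.775 local mm [  -1.9 -102.4   90.4] F [-0.31 -0.08  0.88] 0.0014353578560603508
```

View pics/c2.png

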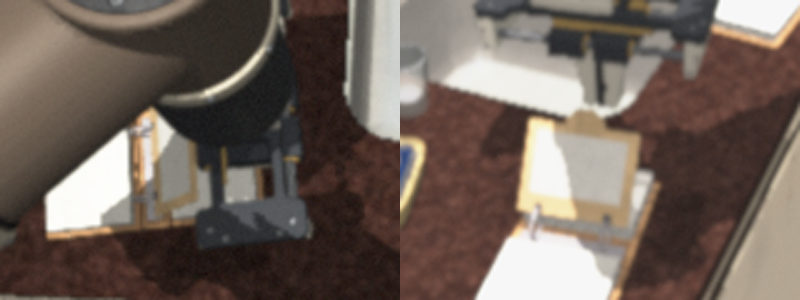

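The fingers stand just behind the round tab, at about (585,115) in the side crop, and clear of the leaf. Next I'll sweep it to upright.

Request:
{"op": "arm_command", "data": {"targets": [0,0,0,-13,0,0,0,0,0,0,-13,0,0,0,0,0,0,-13,0,-2,0,0,0,0,-13,0,-3,0,0,0,0,-13,0,-3,0,0,0,0,-13,0,-2,0,0,0,0,-13,0,0,0,0,0,0,0,0,0,0]}}

```text
clock: 3.88
tool_pos: [0.4919, 0.325, 0.1023]
ee_rot: [0.76, -0.65, -0.0, 0.0]
ft_force: [-0.5, -0.5, -0.4]
grip_width: 0.007
finger_force: 0.0
```

```bash
python3 - <<'E'
from plan import *
import cv2
here()
t=r.get_image("top")["img"][:,:,::-1];q=r.get_image("side")["img"][:,:,::-1]
f=lambda im,x,y,w,h:cv2.resize(im[y:y+h,x:x+w],(400,300),interpolation=cv2.INTER_CUBIC)
cv2.imwrite("pics/c3.png",np.hstack([f(t,155,150,160,120),f(q,225,180,160,120)]))
E
```

```text
clock 3.875 local mm [ -0.2  -9.4 102.3] F [-0.53 -0.4  -0.44] 0.007315428077519857
```

View pics/c3.png

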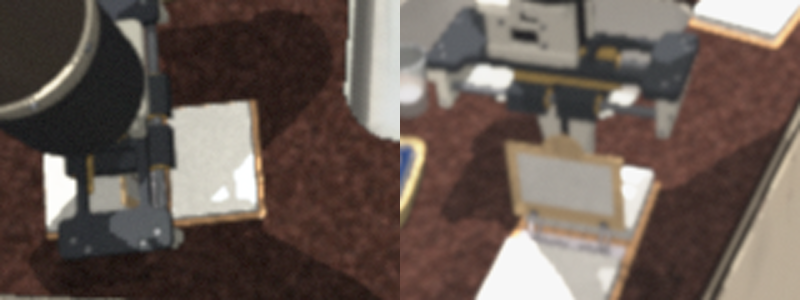

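The leaf now stands upright in front of the fingers, with its tab at about (565,145) in the side crop. Next I'll follow the arc over and down.

Request:
{"op": "arm_command", "data": {"targets": [0,0,0,-15,0,4,0,0,0,0,-16,0,6,0,0,0,0,-14,0,10,0,0,0,0,-11,0,13,0,0,0,0,-7,0,15,0,0,0,0,-3,0,13,0,0,0,0,0,0,2,0,0,0,0,0,0,0,0]}}

```text
clock: 4.97
tool_pos: [0.4819, 0.3888, 0.0394]
ee_rot: [0.76, -0.65, 0.0, 0.0]
ft_force: [0.2, 0.5, 0.1]
grip_width: 0.004
finger_force: 0.0
```

```bash
python3 -c "
from plan import *
here()"
```

```text
clock 4.975 local mm [-0.  55.2 39.4] F [0.3  0.47 0.05] 0.00390648260837928
```

Request:
{"op": "arm_command", "data": {"targets": [0,0,0,0,0,2,0,0,0,0,0,0,1,0,0,0,0,0,0,1,0,0,0,0,0,0,0,0]}}

```text
clock: 5.48
tool_pos: [0.4822, 0.3893, 0.0367]
ee_rot: [0.76, -0.65, 0.0, -0.0]
ft_force: [-1.4, -1.7, 8.2]
grip_width: 0.01
finger_force: 3.8
```

It's firmly at the stop with 8 N. Next I'll lift away to the right and look.

Request:
{"op": "arm_command", "data": {"targets": [0,0,0,0,0,-20,0,0,0,0,0,0,-50,0,0,0,0,0,0,-50,0,0,0,0,50,0,-10,0,0,0,0,55,0,0,0,0,0,0,55,0,0,0,0,0,0,55,0,0,0,0,0,0,0,0,0,0]}}

```text
clock: 6.48
tool_pos: [0.515, 0.1735, 0.1659]
ee_rot: [0.758, -0.652, -0.0, -0.0]
ft_force: [-0.1, -0.4, 1.2]
grip_width: 0.005
finger_force: 0.0
```

```bash
python3 - <<'E'
from plan import *
import cv2
here()
t=r.get_image("top")["img"][:,:,::-1];q=r.get_image("side")["img"][:,:,::-1]
f=lambda im,x,y,w,h:cv2.resize(im[y:y+h,x:x+w],(400,300),interpolation=cv2.INTER_CUBIC)
cv2.imwrite("pics/c4.png",np.vstack([np.hstack([f(t,155,150,160,120),f(t,330,150,160,120)]),np.hstack([f(q,225,220,128,96),f(q,330,130,96,72)])]))
E
```

```text
clock 6.475 local mm [  -1.1 -162.6  165.9] F [-0.2  -0.35  1.18] 0.0052835329880885976
```

View pics/c4.png

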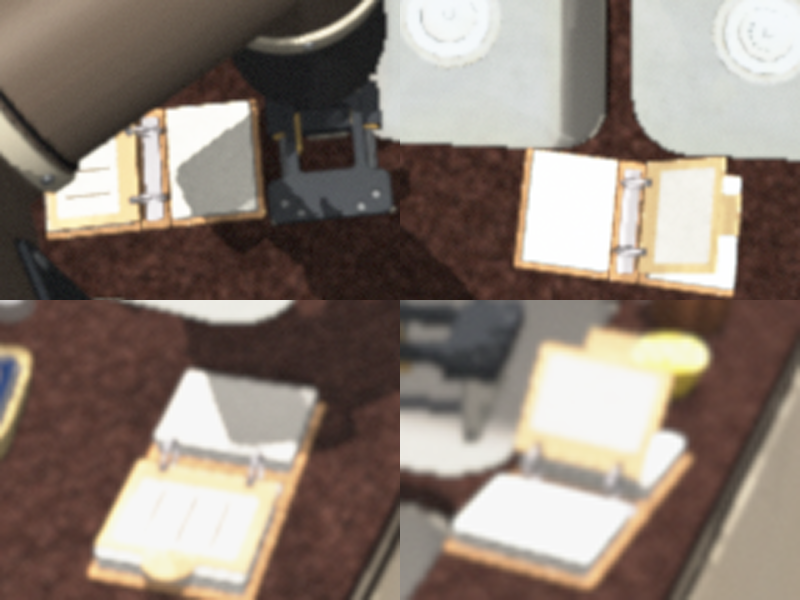

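The round-tabbed leaf lies flat on the left-hand cards, with its tab at about (165,565) in the lower-left crop. The square leaf stands as before, and the arm is clear.

```bash
python3 -c "
from station import r
print(r.hand_in())"
```

```text
the job is handed in; nothing more can be done
None
```

The round-tabbed divider is turned over and lies flat on the left-hand cards, the square-tabbed one still stands as it was, and the job was handed in at about 6.6 s.

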